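Grade the cucumbers on the shop counter

TASK

Sort the three green cucumbers on the shop counter by length for pricing: lay the longest in the blue tray, the middle-length one in the yellow tray and the shortest in the red tray, each lengthwise in the very middle of its tray, flat on the tray's floor. Set each down gently without dropping it, and leave the yellow courgette and the purple aubergine where they are.

Things in the scene. Friction and masses are not known exactly. Their poses are not given: they have to be found in the camera images.
- cucumber_long_mid (a point): the longest of the three dark green cucumbers: 165 mm long, 38 mm thick, lying loose on the counter, flattened a little so that it does not roll. The point is its centre, half-way along and half-way up (19 mm above what it lies on); its x axis runs along its length, z is up.
- cucumber_middle_mid (a point): the middle-length of the three dark green cucumbers: 130 mm long, 34 mm thick, lying loose on the counter, flattened a little so that it does not roll. The point is its centre, half-way along and half-way up (17 mm above what it lies on); its x axis runs along its length, z is up.
- cucumber_short_mid (a point): the shortest of the three dark green cucumbers: 95 mm long, 30 mm thick, lying loose on the counter, flattened a little so that it does not roll. The point is its centre, half-way along and half-way up (15 mm above what it lies on); its x axis runs along its length, z is up.
- tray_blue_floor (a point): open blue plastic tray, fixed to the counter: 195 mm long (along its y axis), 130 mm wide (along its x axis), walls 4 mm thick rising to 18 mm above the counter. The point is the middle of its inner floor, 4 mm above the counter; z is up.
- tray_yellow_floor (a point): open yellow plastic tray, fixed to the counter: 195 mm long (along its y axis), 130 mm wide (along its x axis), walls 4 mm thick rising to 18 mm above the counter. The point is the middle of its inner floor, 4 mm above the counter; z is up.
- tray_red_floor (a point): open red plastic tray, fixed to the counter: 195 mm long (along its y axis), 130 mm wide (along its x axis), walls 4 mm thick rising to 18 mm above the counter. The point is the middle of its inner floor, 4 mm above the counter; z is up.
- courgette_mid (a point): yellow courgette, smooth, 135 mm long and up to 36 mm thick, lying loose among the cucumbers; it is to be left alone. The point is its centre, 18 mm above the counter; its x axis runs along its length.
- aubergine_mid (a point): dark purple aubergine, pear-shaped, 135 mm long and up to 54 mm thick, lying loose among the cucumbers; it is to be left alone. The point is its centre, 27 mm above the counter; its x axis runs along its length.
There are look-alikes about, which are no part of the job. Leave any pink look-alike of the part that bears cucumber_middle_mid alone.

How it is judged (in metres and radians):
At the end, for the whole second after the job is handed in: Each cucumber lies still and released on the floor of its tray (longest in blue, middle in yellow, shortest in red): its centre within 15 mm of the tray's middle across the floor and at its resting height within 6 mm, its length within 0.25 rad of the tray's length (horizontal distance between cucumber_long_mid and tray_blue_floor below 0.015 m and z of cucumber_long_mid in the frame of tray_blue_floor between 0.013 and 0.025 m and angle between the x axis of cucumber_long_mid and the y axis of tray_blue_floor, either way round below 0.25 rad and linear speed of each of cucumber_long, cucumber_middle, cucumber_short below 0.02 m/s and horizontal distance between cucumber_middle_mid and tray_yellow_floor below 0.015 m and z of cucumber_middle_mid in the frame of tray_yellow_floor between 0.011 and 0.023 m and angle between the x axis of cucumber_middle_mid and the y axis of tray_yellow_floor, either way round below 0.25 rad and horizontal distance between cucumber_short_mid and tray_red_floor below 0.015 m and z of cucumber_short_mid in the frame of tray_red_floor between 0.009 and 0.021 m and angle between the x axis of cucumber_short_mid and the y axis of tray_red_floor, either way round below 0.25 rad); the robot touches nothing.
It fails at once if the long cucumber is dropped (moves faster than 0.7 m/s while the fingers do not touch it, a fall of about 25 mm) (linear speed of cucumber_long above 0.7 m/s and contact force between cucumber_long and the fingers below 0.05 N).
It fails at once if the middle cucumber is dropped (moves faster than 0.7 m/s while the fingers do not touch it, a fall of about 25 mm) (linear speed of cucumber_middle above 0.7 m/s and contact force between cucumber_middle and the fingers below 0.05 N).
It fails at once if the short cucumber is dropped (moves faster than 0.7 m/s while the fingers do not touch it, a fall of about 25 mm) (linear speed of cucumber_short above 0.7 m/s and contact force between cucumber_short and the fingers below 0.05 N).
It fails at once if the courgette is moved by more than 20 mm (distance of courgette_mid from where it was at the start of the episode above 0.02 m).
It fails at once if the aubergine is moved by more than 20 mm (distance of aubergine_mid from where it was at the start of the episode above 0.02 m).
It also fails if it takes over 83 s, if anything falls off the work surface, if the arm or the gripper's body presses on something with over 40 N, if the wrist force passes 120 N, or if a joint passes its speed limit or range.

ROBOT

A 7-joint arm with a two-finger parallel gripper is mounted at the origin on the work surface. World frame = base frame: x ahead of the robot, y to its left, z up, the work surface at z = 0. Lengths are in m, angles in degrees, forces in N, time in s.
With the tool pointing down it reaches from about 0.35 to 0.9 m from the base axis. Payload 7.2 kg.
Tool frame: the origin (TCP) lies at the very end of the fingers, on their centre line; the grasp point (between the pads) lies 19 mm behind it; z points along the fingers, y is the line along which they close (so a half turn about z gives the same grasp; the last joint's range is limited). The gripper opens to 85 mm and grips with 20 to 120 N. Pads are 22 mm wide; open, the fingers measure 114 mm over their backs; the gripper's body (76 mm by 85 mm) begins 54 mm behind the grasp point. The pads swing forward as they close: fully open they stand 13 mm farther back than shut.
Start: joints at [61.467, 23.554, -0.728, 91.456, 0.321, 64.991, -4.71], TCP at [0.26, -0.568, 0.231] pointing down, gripper open.
Joint ranges: [-169.25, 169.25], [-16.82, 113.86], [-84.01, 82.57], [7.8, 145.47], [-59.2, 239.2], [7.22, 106.19], [-163.78, 163.78]. Speed limits (degrees/s): [136.94, 136.94, 172.46, 172.46, 180, 180, 180].

INTERFACE

Orientations are given as [roll, pitch, yaw] about the fixed x, y, z axes, in that order (R = Rz(yaw) Ry(pitch) Rx(roll)).
In Python, from cell import * gives the robot as it stands.
- The arm moves only by the tool move_arm, never from a script. Its argument "series" is one flat list of numbers, 7 for each row, row after row: the shift along the tool's x, y, z in units of 75 cm (1.0 is 75 cm), then the turn, a rotation vector about the tool's x, y, z in units of 180 degrees (1.0 is 180 degrees), then the opening, from 0 (shut) to 1 (fully open). A call has 1 to 8 rows; each row is the pose to reach, as a shift and turn from the pose commanded when the call began, along the tool's axes at that moment, turning the shorter way round; what a row does not reach only later rows make up. A row lasts 1/10 s, in which the tool goes at most 50 mm and 8.59 degrees, less where a joint would pass 70% of its speed; a pose out of reach is approached as far as the arm can. A call with a number of a shift or a turn outside -1 to 1 is refused whole. A call with a gripper value outside its range is refused whole. The fingers move at their own pace and stop on an object; "force" is the grip in N (left out, the last holds). Time passes only in rows, so rows that repeat a pose let the fingers close. It gives the time, the measured TCP pose, the force, the opening and the grip force at its end, in the units of the state.
- state(): the state, without advancing time (a new reading comes with each control period).
- read_camera(name): name is "scene" or "side" or "wrist"; returns a dict with "pixels" (480x640x3 uint8, red, green, blue), "range_z" (480x640 float32, m along the optical axis (not along the pixel's ray), 0 where there is no reading), "fx", "fy", "cx", "cy" (pixels), "R" (3x3) and "t" (3): a world point X has camera coordinates R X + t; the wrist camera has in their place "tool_from_camera" (4x4, takes a point from camera to tool coordinates, whose origin is the TCP and whose axes are the flange's). Camera axes: x right, y down, z forward; pixel columns grow to the right and rows downward; lengths in m; the calibration is good to about 2 mm. A picture is of the moment at which its call begins: read the wrist's pose just before it.
- job_done(): hands the job in; it is judged then, once.
Trained networks look in the newest picture that a camera, given by its name, has taken for a name from the list of things; names that differ only in an ending like _2 or _b are one class to them, and where a whole thing is asked for, a point or a joint stands for the part that bears it (a point fixed in the world has none). Each returns a list of dicts, best first, with "p" (0 to 1); they miss things now and then, are a little off and sometimes report something else, mostly with a low value. They report only what shows in the picture. A call takes as long as a camera call. They do not tell look-alikes from the thing itself.
- look_for(camera, target): "point" ([column, row] in pixels, amid what is visible of it).
- outline_of(camera, target): "pixels" (480x640 bool, what is visible of it) and "point" ([column, row] in pixels, amid what is visible of it).
The state is a dict: "time_s": time; "qpos": joint angles; "dq": joint speeds; "joint_efforts": joint torques, N m; "eef_pos": TCP position; "tcp_rot": TCP orientation; "contact_force": force on the tool from outside, world axes, zero at the start; "wrist_torque": the same for the moment, N m; "finger_gap": finger opening in m; "gripper_force": force on a finger pad.
Only numpy, scipy, OpenCV 4.12 (cv2) and the standard library are available. Lean on these libraries where they do the work, as an engineer would, in place of code of your own. Each camera call takes 0.05 s, during which the arm holds its last target. There are 200 camera calls.

## Working session

There is one attempt and no reset: what is moved stays moved. The work goes in short steps, Python scripts to look and compute and a tool call to move; the robot and the scene stay as the last step left them, time stands still between calls to the robot, and variables do not carry over. Pictures are saved under pics/ and viewed, at most 14 in all, crops included, and the job is handed in when it is done.

Besides the shell and the picture viewer there is one more tool, called after ">>>" as name(argument=value, ...), one argument or row to a line, values as JSON. move_arm: Moves the arm, as the interface text tells. Its arguments: {"type":"object","properties":{"series":{"type":"array"},"force":{"type":"number"}},"required":["series"]}

```bash
mkdir -p pics; ls; python3 - <<'E'
from cell import *
import cv2
print(state())
for n in("scene","side"):
    d=read_camera(n); cv2.imwrite(f"pics/{n}0.png",d["pixels"][:,:,::-1]); print(n,d["fx"],d["R"],d["t"])
E
```

```text
pics
{'time_s': 0.0, 'qpos': array([61.46696961, 23.59951212, -0.72592191, 91.50469859,  0.32205988,
       64.98769371, -4.70943061]), 'dq': array([-0.07109085,  0.03250997,  0.06752997,  0.10024694,  0.09849668,
        0.00285705,  0.03273044]), 'joint_efforts': array([-2.59676408e-04, -6.00640798e+01,  6.82431366e-01, -2.99414420e+01,
        1.38948660e-02,  1.07889221e-02,  1.47100559e-05]), 'eef_pos': array([ 0.26016053, -0.56774743,  0.23045413]), 'tcp_rot': array([-1.79910516e+02,  8.40721012e-03,  2.46254514e+01]), 'contact_force': array([-0.00648249, -0.4360664 ,  0.06932706]), 'wrist_torque': array([-0.01008094, -0.02690657,  0.00032278]), 'gripper_force': 0.0, 'finger_gap': 0.08575254431174391}
scene 451.2743014113474 [[ 0.38045037  0.92479638  0.00302863]
 [ 0.73125473 -0.29882154 -0.61316573]
 [-0.56614842  0.23549383 -0.78994849]] [-0.12116432 -0.3909284   1.48075569]
side 450.5782370532574 [[-0.92807314 -0.37237548  0.00409323]
 [-0.21537355  0.52774482 -0.82164447]
 [ 0.30380007 -0.76342773 -0.56998563]] [0.4676503  0.19390879 0.83137194]
```

View pics/scene0.png

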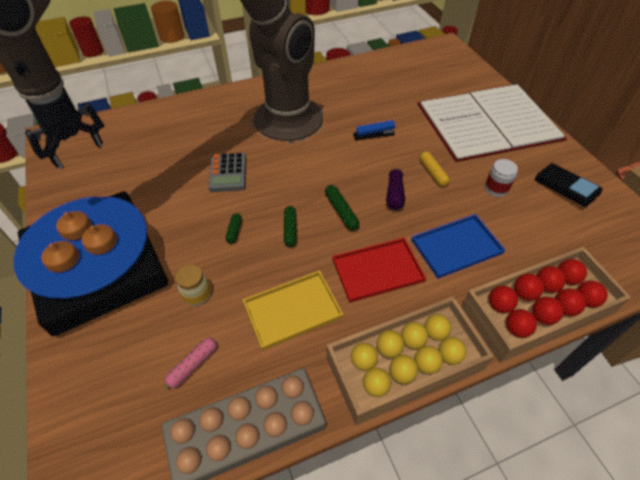

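View pics/side0.png

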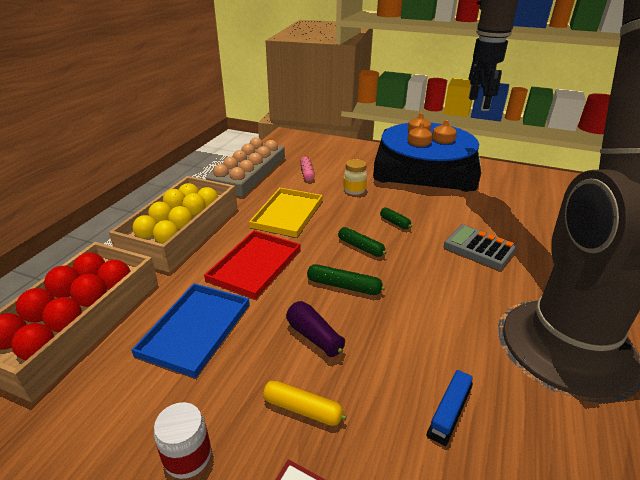

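The scene view shows the cucumbers at about (233,228) short, (290,226) middle and (342,207) long. The trays are yellow (293,308), red (378,269) and blue (457,245). The side view agrees, and the pink look-alike at (191,363) is well clear.

```bash
cat > h.py <<'E'
from cell import *
import cv2, numpy as np
from scipy.spatial.transform import Rotation as Ro
def cloud(d,m,R,t):
    v,u=np.nonzero(m&(d["range_z"]>0)); z=d["range_z"][v,u]
    P=np.c_[(u-d["cx"])/d["fx"]*z,(v-d["cy"])/d["fy"]*z,z]
    return (P-t)@R      # world = R^T (P - t)
def rect(P):
    (c,s,a)=cv2.minAreaRect(P[:,:2].astype(np.float32))
    if s[0]<s[1]: s=s[::-1]; a+=90
    return np.round(c,4),np.round(s,4),round((a+90)%180-90,1)
E
python3 - <<'E'
from h import *
T=["cucumber_long_mid","cucumber_middle_mid","cucumber_short_mid","tray_blue_floor","tray_yellow_floor","tray_red_floor","courgette_mid","aubergine_mid"]
for n in("scene","side"):
    d=read_camera(n)
    for k in T:
        if "tray" in k:
            hsv=cv2.cvtColor(d["pixels"],cv2.COLOR_RGB2HSV)
            c={"scene":{"blue":(457,245),"yellow":(293,308),"red":(378,269)},"side":{"blue":(193,328),"yellow":(287,212),"red":(254,263)}}[n][k.split("_")[1]]
            h0=int(hsv[c[1],c[0],0]); dh=np.abs(hsv[...,0].astype(int)-h0); dh=np.minimum(dh,180-dh)
            m=((dh<8)&(hsv[...,1]>170)).astype(np.uint8)
            _,l=cv2.connectedComponents(m); ms=[(l==l[c[1],c[0]],1,c)]
        else:
            ms=[(o["pixels"],o["p"],o["point"]) for o in outline_of(n,k)[:2]]
        for m,p,c in ms:
            P=cloud(d,cv2.erode(m.astype(np.uint8),np.ones((2,2)))>0,d["R"],d["t"])
            if len(P)<20: continue
            P=P[(P[:,2]>-.01)&(P[:,2]<.08)]
            print(n,k,round(p,2),np.round(c),*rect(P),"z",np.round(np.percentile(P[:,2],[2,50,98]),3))
E
```

```text
scene cucumber_long_mid 0.84 [342. 206.] [ 0.4419 -0.0015] [0.1527 0.0357] 2.5 z [0.021 0.037 0.043]
scene cucumber_middle_mid 0.63 [291. 225.] [ 0.4499 -0.1499] [0.1222 0.0279] -19.3 z [0.018 0.034 0.039]
scene cucumber_middle_mid 0.55 [191. 362.] [ 0.7208 -0.4689] [0.1284 0.027 ] -60.9 z [0.017 0.033 0.039]
scene tray_blue_floor 1 [457 245] [0.6596 0.2239] [0.1956 0.1306] -89.3 z [0.003 0.007 0.022]
scene tray_yellow_floor 1 [293 308] [ 0.6737 -0.2235] [0.2011 0.133 ] -87.8 z [0.003 0.007 0.022]
scene tray_red_floor 1 [378 269] [0.6485 0.0051] [0.1965 0.131 ] 85.3 z [0.003 0.007 0.022]
scene courgette_mid 0.97 [433. 166.] [0.4079 0.3034] [0.1244 0.0292] -0.6 z [0.018 0.034 0.041]
scene aubergine_mid 0.87 [392. 189.] [0.4467 0.1616] [0.1293 0.0543] -32.3 z [0.02  0.048 0.057]
side cucumber_long_mid 0.76 [342. 280.] [0.4317 0.0036] [0.1666 0.0322] 2.7 z [0.009 0.03  0.039]
side cucumber_middle_mid 0.83 [361. 244.] [ 0.4374 -0.1436] [0.1217 0.0307] -15.5 z [0.008 0.027 0.035]
side cucumber_middle_mid 0.59 [308. 166.] [ 0.7083 -0.4559] [0.1047 0.0252] -60.3 z [0.012 0.031 0.035]
side cucumber_short_mid 0.64 [394. 216.] [ 0.39   -0.2795] [0.0892 0.0216] -26.5 z [0.011 0.023 0.031]
side tray_blue_floor 1 [193 328] [0.6567 0.2247] [0.1963 0.1304] -88.9 z [0.002 0.004 0.019]
side tray_yellow_floor 1 [287 212] [ 0.6693 -0.2272] [0.1992 0.1303] -87.7 z [0.001 0.005 0.019]
side tray_red_floor 1 [254 263] [ 0.6445 -0.0044] [0.2158 0.1311] 85.3 z [0.001 0.005 0.019]
side courgette_mid 0.89 [304. 400.] [0.3954 0.3098] [0.1334 0.0456] 7.4 z [0.013 0.032 0.037]
side courgette_mid 0.67 [287. 212.] [ 0.6693 -0.2272] [0.199  0.1304] -87.6 z [0.001 0.005 0.019]
side aubergine_mid 0.57 [316. 325.] [0.4313 0.1641] [0.1293 0.0477] -24.8 z [0.022 0.044 0.053]
side aubergine_mid 0.17 [251. 262.] [0.6451 0.0042] [0.1984 0.1309] 85.3 z [0.002 0.005 0.019]
```

```bash
cat >> h.py <<'E'
def pose():
    s=state(); return np.array(s["eef_pos"]),Ro.from_euler("xyz",s["tcp_rot"],degrees=True)
def go(x,y,z,yaw):
    p,R=pose(); G=Ro.from_euler("xyz",[180,0,yaw],degrees=True)
    print("go",[round(float(a),4) for a in np.r_[R.inv().apply(np.array([x,y,z])-p)/.75,(R.inv()*G).as_rotvec()/np.pi]],"at",np.round(p,4))
def wrist(name=None):
    p,R=pose(); d=read_camera("wrist"); T=d["tool_from_camera"]
    A=R.as_matrix()@T[:3,:3]; o=R.as_matrix()@T[:3,3]+p
    if name: cv2.imwrite(f"pics/{name}.png",d["pixels"][:,:,::-1])
    return d,A.T,-A.T@o
def green(hsv): return cv2.inRange(hsv,(35,80,10),(85,255,255))>0
E
python3 -c "
from h import *
go(.391,-.281,.2,-26.5)"
```

```text
go [0.3178, -0.2755, 0.0417, 0.0, -0.0, 0.284] at [ 0.2604 -0.5682  0.2313]
```

>>> move_arm(
  series=[0.3178,-0.2755,0.0417,0,0,0.284,1,0.3178,-0.2755,0.0417,0,0,0.284,1,0.3178,-0.2755,0.0417,0,0,0.284,1,0.3178,-0.2755,0.0417,0,0,0.284,1,0.3178,-0.2755,0.0417,0,0,0.284,1,0.3178,-0.2755,0.0417,0,0,0.284,1,0.3178,-0.2755,0.0417,0,0,0.284,1,0.3178,-0.2755,0.0417,0,0,0.284,1],
)

```text
time_s: 1.5
eef_pos: [0.3932, -0.2761, 0.1999]
tcp_rot: [-179.9, 0.0, -26.2]
contact_force: [-0.8, -0.3, 0.1]
finger_gap: 0.0853
gripper_force: 0.0
```

```bash
cat >> h.py <<'E'
def cuc(name,h):
    d,R,t=wrist(name); m=green(cv2.cvtColor(d["pixels"],cv2.COLOR_RGB2HSV)).astype(np.uint8)
    n,l,st,c=cv2.connectedComponentsWithStats(m)
    for i in range(1,n):
        if st[i,4]<400: continue
        P=cloud(d,l==i,R,t); 
        if len(P)<50: continue
        print(np.round(c[i]),st[i,4],*rect(P),"z",np.round(np.percentile(P[:,2],[2,50,98]),3))
E
python3 -c "
from h import *
cuc('w1',.015);print(state()['eef_pos'],state()['tcp_rot'])"
```

```text
[152. 219.] 6071 [ 0.4436 -0.1535] [0.1282 0.034 ] -19.2 z [0.019 0.032 0.036]
[331. 202.] 3572 [ 0.3939 -0.2899] [0.0927 0.0292] -28.1 z [0.022 0.029 0.032]
[ 34. 331.] 5227 [ 0.4457 -0.0941] [0.2357 0.1134] -70.3 z [0.014 0.032 0.039]
[ 0.39207693 -0.27883715  0.20010607] [-1.79972890e+02 -6.86124228e-03 -2.62062234e+01]
```

View pics/w1.png

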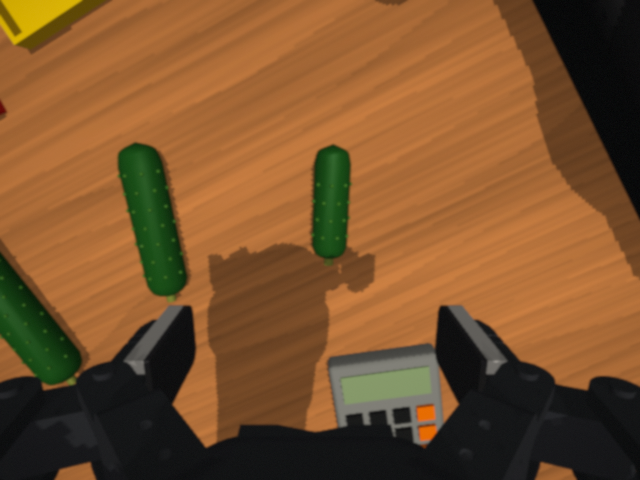

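The wrist view shows the short cucumber at (331,202), the middle one at (152,219), and the long one cut off at the left edge. The arm may have still been settling, so I'll measure again at rest.

```bash
python3 -c "
from h import *
cuc(None,.015);cuc(None,0)
for i in range(3): print(pose()[0])
go(.392,-.287,.003,-28)"
```

```text
[148. 219.] 6100 [ 0.4439 -0.1538] [0.128  0.0339] -19.8 z [0.019 0.032 0.035]
[326. 202.] 3562 [ 0.3942 -0.29  ] [0.0926 0.0292] -28.2 z [0.021 0.029 0.032]
[ 32. 334.] 4926 [ 0.4439 -0.0972] [0.2383 0.1106] -70.8 z [0.014 0.032 0.039]
[145. 220.] 6117 [ 0.4439 -0.1529] [0.1284 0.0337] -19.2 z [0.019 0.032 0.035]
[324. 202.] 3562 [ 0.3943 -0.2897] [0.0931 0.0291] -28.9 z [0.021 0.029 0.032]
[ 31. 336.] 4741 [ 0.4423 -0.0988] [0.2406 0.1076] -71.3 z [0.014 0.031 0.039]
[ 0.39087396 -0.28170039  0.20027779]
[ 0.39087396 -0.28170039  0.20027779]
[ 0.39087396 -0.28170039  0.20027779]
go [0.0043, 0.0055, 0.263, 0.0002, -0.0002, 0.0086] at [ 0.3909 -0.2817  0.2003]
```

>>> move_arm(
  series=[0.0087,0.0084,0.06,0,0,0.01,1,0.0087,0.0084,0.12,0,0,0.01,1,0.0087,0.0084,0.17,0,0,0.01,1,0.0087,0.0084,0.2,0,0,0.01,1,0.0087,0.0084,0.23,0,0,0.01,1,0.0087,0.0084,0.25,0,0,0.01,1,0.0087,0.0084,0.2627,0,0,0.01,1,0.0087,0.0084,0.2627,0,0,0.01,1],
)

```text
time_s: 2.45
eef_pos: [0.3929, -0.2904, 0.002]
tcp_rot: [180.0, 0.1, -28.4]
contact_force: [-0.3, 0.5, -0.3]
finger_gap: 0.0859
gripper_force: 0.0
```

>>> move_arm(
  series=[0,0,0,0,0,0,0.2,0,0,0,0,0,0,0,0,0,0,0,0,0,0,0,0,0,0,0,0,0,0,0,0,0,0,0,0,0,0,0,0,0,0,0,0,0,0,0,0,0,0,0,0,0,0,0,0,0],
  force=40,
)

```text
time_s: 3.25
eef_pos: [0.3945, -0.2899, 0.0038]
tcp_rot: [180.0, -0.1, -28.3]
contact_force: [-0.2, 0.6, 6.3]
finger_gap: 0.0291
gripper_force: 40.3
```

>>> move_arm(
  series=[0,0,-0.05,0,0,0,0,0,0,-0.11,0,0,0,0,0.1113,-0.5043,-0.16,0,0,-0.631,0,0.1113,-0.5043,-0.16,0,0,-0.631,0,0.1113,-0.5043,-0.16,0,0,-0.631,0,0.1113,-0.5043,-0.16,0,0,-0.631,0,0.1113,-0.5043,-0.16,0,0,-0.631,0,0.1113,-0.5043,-0.16,0,0,-0.631,0],
)

```text
time_s: 4.05
eef_pos: [0.5899, -0.0617, 0.115]
tcp_rot: [180.0, -0.0, 23.6]
contact_force: [1.0, -1.3, -0.7]
finger_gap: 0.029
gripper_force: 39.7
```

```bash
python3 -c "
from h import *
print(state()['finger_gap'],pose()[1].as_euler('xyz',degrees=True)); go(.647,.0045,.12,85.3)"
```

```text
0.029049246773497846 [ 1.79970983e+02 -1.57535007e-02  2.36212111e+01]
go [0.1051, -0.0503, -0.0067, 0.0002, 0.0, -0.3427] at [ 0.5899 -0.0617  0.115 ]
```

>>> move_arm(
  series=[0.1,-0.048,0,0,0,-0.33,0,0.1,-0.048,0,0,0,-0.33,0,0.1,-0.048,0,0,0,-0.33,0,0.1,-0.048,0,0,0,-0.33,0,0.1,-0.048,0,0,0,-0.33,0,0.1,-0.048,0,0,0,-0.33,0,0.1,-0.048,0,0,0,-0.33,0,0.1,-0.048,0,0,0,-0.33,0],
)

```text
time_s: 4.85
eef_pos: [0.6433, -0.0008, 0.1142]
tcp_rot: [-180.0, -0.0, 82.8]
contact_force: [0.9, -0.5, -1.2]
finger_gap: 0.0293
gripper_force: 39.7
```

```bash
python3 - <<'E'
from h import *
for i in range(3): read_camera("side")
d,R,t=wrist("w2"); hsv=cv2.cvtColor(d["pixels"],cv2.COLOR_RGB2HSV)
m=(cv2.inRange(hsv,(0,170,60),(6,255,255))|cv2.inRange(hsv,(174,170,60),(180,255,255)))>0
P=cloud(d,m,R,t); P=P[(P[:,2]>-.01)&(P[:,2]<.03)]; print("tray",rect(P))
cuc(None,0); print(pose()[1].as_euler('xyz',degrees=True)); go(.647,.0045,.007,85.3)
E
```

```text
tray (array([0.6451, 0.0061]), array([0.1977, 0.1354]), 85.3)
[315. 314.] 18458 [0.644  0.0065] [0.0825 0.0306] 81.9 z [0.13  0.139 0.142]
[ 55. 274.] 6554 [0.4833 0.0017] [0.0724 0.0365] 2.3 z [0.02  0.035 0.039]
[1.79996567e+02 1.39168923e-02 8.25361536e+01]
go [0.0074, 0.0037, 0.1433, 0.0, 0.0001, -0.0154] at [ 6.435e-01 -6.000e-04  1.144e-01]
```

View pics/w2.png

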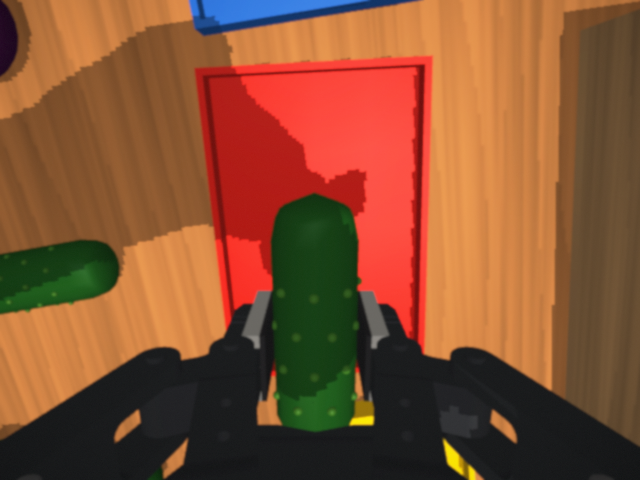

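The wrist view shows the short cucumber held centrally at (315,314), above the red tray spanning about (200–430, 60–400). I'll lower it slowly.

>>> move_arm(
  series=[0.0075,0.0035,0.05,0,0,-0.0154,0,0.0075,0.0035,0.09,0,0,-0.0154,0,0.0075,0.0035,0.11,0,0,-0.0154,0,0.0075,0.0035,0.122,0,0,-0.0154,0,0.0075,0.0035,0.13,0,0,-0.0154,0,0.0075,0.0035,0.136,0,0,-0.0154,0,0.0075,0.0035,0.14,0,0,-0.0154,0,0.0075,0.0035,0.142,0,0,-0.0154,0],
)

```text
time_s: 5.9
eef_pos: [0.6473, 0.0046, 0.0084]
tcp_rot: [179.9, -0.0, 85.4]
contact_force: [-0.2, -0.0, -0.6]
finger_gap: 0.0289
gripper_force: 39.8
```

```bash
python3 -c "
from h import *
for i in range(3): read_camera('side')
s=state();print(s['contact_force'],s['finger_gap']);go(.6465,.005,.007,85.3)"
```

```text
[-0.27143409  0.43156703 -0.4195225 ] 0.029166618029321027
go [0.0005, -0.0009, 0.0018, 0.0002, -0.0, 0.0007] at [0.6472 0.0046 0.0083]
```

>>> move_arm(
  series=[0,0,0.0015,0,0,0,0,0,0,0.0015,0,0,0,0,0,0,0.0015,0,0,0,0.6,0,0,0.0015,0,0,0,0.6,0,0,0.0015,0,0,0,0.6,0,0,0.0015,0,0,0,0.6,0,0,-0.02,0,0,0,0.6,0,0,-0.06,0,0,0,0.6],
)

```text
time_s: 6.85
eef_pos: [0.6453, 0.0046, 0.0521]
tcp_rot: [-179.8, 0.0, 85.5]
contact_force: [0.6, 0.1, -0.4]
finger_gap: 0.051
gripper_force: 0.0
```

```bash
python3 -c "
from h import *
go(.444,-.153,.2,-19.3);go(.5,-.10,.2,30)"
```

```text
go [-0.2307, -0.2517, -0.1962, -0.0008, 0.0013, 0.582] at [0.6453 0.0046 0.0521]
go [-0.1544, -0.1829, -0.1965, -0.0012, 0.0007, 0.3081] at [0.6453 0.0046 0.0521]
```

>>> move_arm(
  series=[0,0,-0.06,0,0,0,1,-0.231,-0.252,-0.195,0,0,0.582,1,-0.231,-0.252,-0.195,0,0,0.582,1,-0.231,-0.252,-0.195,0,0,0.582,1,-0.231,-0.252,-0.195,0,0,0.582,1,-0.231,-0.252,-0.195,0,0,0.582,1,-0.231,-0.252,-0.195,0,0,0.582,1,-0.231,-0.252,-0.195,0,0,0.582,1],
)

```text
time_s: 7.65
eef_pos: [0.4427, -0.156, 0.2019]
tcp_rot: [179.8, -0.1, 24.7]
contact_force: [0.6, -0.0, -0.2]
finger_gap: 0.0859
gripper_force: 0.0
```

```bash
python3 -c "
from h import *
go(.444,-.153,.15,-19.3)"
```

```text
go [0.0031, -0.0032, 0.0692, 0.001, -0.0008, 0.2442] at [ 0.4427 -0.156   0.2019]
```

>>> move_arm(
  series=[0.003,-0.003,0.04,0,0,0.24,1,0.003,-0.003,0.04,0,0,0.24,1,0.003,-0.003,0.04,0,0,0.24,1,0.003,-0.003,0.04,0,0,0.24,1,0.003,-0.003,0.04,0,0,0.24,1,0.003,-0.003,0.04,0,0,0.24,1],
)

```text
time_s: 8.25
eef_pos: [0.4461, -0.1497, 0.1702]
tcp_rot: [-180.0, -0.1, -18.0]
contact_force: [-0.6, -0.6, 0.3]
finger_gap: 0.085
gripper_force: 0.0
```

```bash
python3 -c "
from h import *
for i in range(4): read_camera('side')
print(pose()[1].as_euler('xyz',degrees=True))
cuc('w3',0); go(.444,-.153,.004,-19.3)"
```

```text
[-1.79996938e+02 -3.51900334e-02 -1.77050142e+01]
[26. 10.] 1265 [ 0.6347 -0.0161] [0.0449 0.0102] 84.1 z [0.019 0.027 0.033]
[319. 217.] 6891 [ 0.4457 -0.1524] [0.1251 0.0335] -18.7 z [0.024 0.032 0.036]
[119. 258.] 7189 [ 0.475 -0.021] [0.1261 0.0978] -56.5 z [0.019 0.035 0.039]
go [-0.0012, 0.0046, 0.2206, -0.0, -0.0001, 0.0086] at [ 0.4459 -0.15    0.1695]
```

>>> move_arm(
  series=[0,0.0036,0.06,0,0,0.007,1,0,0.0036,0.11,0,0,0.007,1,0,0.0036,0.15,0,0,0.007,1,0,0.0036,0.18,0,0,0.007,1,0,0.0036,0.2,0,0,0.007,1,0,0.0036,0.214,0,0,0.007,1,0,0.0036,0.22,0,0,0.007,1,0,0.0036,0.22,0,0,0.007,1],
)

```text
time_s: 9.3
eef_pos: [0.4449, -0.1526, 0.004]
tcp_rot: [-180.0, 0.0, -19.1]
contact_force: [0.4, 0.7, 0.7]
finger_gap: 0.0852
gripper_force: 0.0
```

>>> move_arm(
  series=[0,0,0,0,0,0,0.2,0,0,0,0,0,0,0,0,0,0,0,0,0,0,0,0,0,0,0,0,0,0,0,0,0,0,0,0,0,0,0,0,0,0,0,0,0,0,0,0,0,0,0,0,0,0,0,0,0],
)

```text
time_s: 10.1
eef_pos: [0.4454, -0.1528, 0.0048]
tcp_rot: [180.0, -0.1, -19.2]
contact_force: [-0.9, 0.2, 6.3]
finger_gap: 0.0334
gripper_force: 40.5
```

```bash
python3 -c "
from h import *
go(.671,-.225,.125,92.2)"
```

```text
go [0.3159, -0.0079, -0.1599, 0.0004, -0.0002, -0.6188] at [ 0.4454 -0.1528  0.0048]
```

>>> move_arm(
  series=[0,0,-0.05,0,0,0,0,0,0,-0.11,0,0,0,0,0.316,-0.008,-0.16,0,0,-0.619,0,0.316,-0.008,-0.16,0,0,-0.619,0,0.316,-0.008,-0.16,0,0,-0.619,0,0.316,-0.008,-0.16,0,0,-0.619,0,0.316,-0.008,-0.16,0,0,-0.619,0,0.316,-0.008,-0.16,0,0,-0.619,0],
)

```text
time_s: 10.9
eef_pos: [0.675, -0.2264, 0.1243]
tcp_rot: [179.9, -0.2, 32.7]
contact_force: [-0.3, -0.1, -0.9]
finger_gap: 0.0335
gripper_force: 40.3
```

```bash
python3 -c "
from h import *
go(.671,-.225,.125,92.2)"
```

```text
go [-0.0035, -0.0044, -0.001, 0.0012, -0.0005, -0.3307] at [ 0.675  -0.2264  0.1243]
```

>>> move_arm(
  series=[0,0,0,0,0,-0.32,0,0,0,0,0,0,-0.32,0,0,0,0,0,0,-0.32,0,0,0,0,0,0,-0.32,0,0,0,0,0,0,-0.32,0,0,0,0,0,0,-0.32,0,0,0,0,0,0,-0.32,0,0,0,0,0,0,-0.32,0],
)

```text
time_s: 11.7
eef_pos: [0.6704, -0.225, 0.1237]
tcp_rot: [-180.0, -0.0, 90.1]
contact_force: [-0.2, -0.2, -1.8]
finger_gap: 0.0333
gripper_force: 40.3
```

```bash
python3 - <<'E'
from h import *
for i in range(3): read_camera("side")
d,R,t=wrist("w4"); hsv=cv2.cvtColor(d["pixels"],cv2.COLOR_RGB2HSV)
m=cv2.inRange(hsv,(20,170,40),(33,255,255)); n,l,st,c=cv2.connectedComponentsWithStats(m)
P=cloud(d,m>0,R,t); P=P[(P[:,2]>-.01)&(P[:,2]<.03)&(P[:,0]<.76)]; print("tray",rect(P))
cuc(None,0); print(pose()[1].as_euler('xyz',degrees=True)); go(.671,-.225,.009,92.2)
E
```

```text
tray (array([ 0.6624, -0.2639]), array([0.2967, 0.1682]), 80.4)
[315. 287.] 26689 [ 0.6704 -0.2106] [0.1015 0.0355] -89.7 z [0.142 0.151 0.154]
[-1.79994046e+02  9.25234873e-03  8.98855000e+01]
go [-0.0003, 0.0003, 0.1535, -0.0, 0.0001, -0.0129] at [ 0.6708 -0.2247  0.1241]
```

View pics/w4.png

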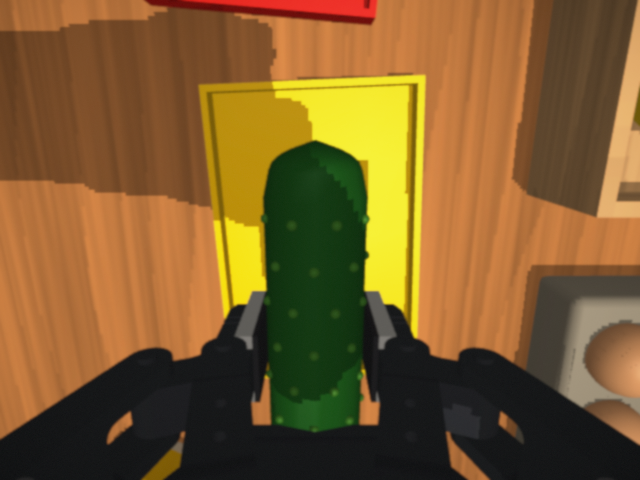

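The middle cucumber is held straight at (315,287), above the yellow tray at x 200–425 px. Its length and end position put its centre at the TCP. Next I lower it.

>>> move_arm(
  series=[0,0,0.05,0,0,-0.013,0,0,0,0.1,0,0,-0.013,0,0,0,0.12,0,0,-0.013,0,0,0,0.132,0,0,-0.013,0,0,0,0.14,0,0,-0.013,0,0,0,0.146,0,0,-0.013,0,0,0,0.15,0,0,-0.013,0,0,0,0.153,0,0,-0.013,0],
)

```text
time_s: 12.75
eef_pos: [0.6714, -0.225, 0.0102]
tcp_rot: [179.9, 0.0, 92.3]
contact_force: [-0.6, -1.0, -0.4]
finger_gap: 0.0331
gripper_force: 40.3
```

>>> move_arm(
  series=[0,0,0.0005,0,0,0,0,0,0,0.0005,0,0,0,0,0,0,0.0005,0,0,0,0.6,0,0,0.0005,0,0,0,0.6,0,0,0.0005,0,0,0,0.6,0,0,0.0005,0,0,0,0.6,0,0,-0.02,0,0,0,0.6,0,0,-0.06,0,0,0,0.6],
)

```text
time_s: 13.55
eef_pos: [0.6692, -0.2245, 0.0532]
tcp_rot: [-179.8, -0.1, 92.3]
contact_force: [0.4, -0.7, 0.1]
finger_gap: 0.0513
gripper_force: 0.0
```

```bash
python3 -c "
from h import *
go(.438,-.001,.17,2.5)"
```

```text
go [0.3105, -0.2964, -0.154, -0.0014, 0.0006, 0.4991] at [ 0.6692 -0.2245  0.0532]
```

>>> move_arm(
  series=[0,0,-0.06,0,0,0,1,0.31,-0.296,-0.154,0,0,0.499,1,0.31,-0.296,-0.154,0,0,0.499,1,0.31,-0.296,-0.154,0,0,0.499,1,0.31,-0.296,-0.154,0,0,0.499,1,0.31,-0.296,-0.154,0,0,0.499,1,0.31,-0.296,-0.154,0,0,0.499,1,0.31,-0.296,-0.154,0,0,0.499,1],
)

```text
time_s: 14.35
eef_pos: [0.4373, 0.0011, 0.1717]
tcp_rot: [179.9, -0.1, 32.0]
contact_force: [1.6, 0.8, -0.7]
finger_gap: 0.0854
gripper_force: 0.0
```

```bash
python3 -c "
from h import *
go(.438,-.001,.17,2.5)"
```

```text
go [-0.0007, 0.0028, 0.0022, 0.0004, -0.0004, 0.1638] at [0.4373 0.0011 0.1717]
```

>>> move_arm(
  series=[0,0,0,0,0,0.155,1,0,0,0,0,0,0.155,1,0,0,0,0,0,0.155,1,0,0,0,0,0,0.155,1],
)

```text
time_s: 14.75
eef_pos: [0.4398, -0.0011, 0.1712]
tcp_rot: [180.0, -0.1, 4.0]
contact_force: [0.1, -0.4, 1.0]
finger_gap: 0.0857
gripper_force: 0.0
```

```bash
python3 -c "
from h import *
for i in range(4): read_camera('side')
print(pose()[1].as_euler('xyz',degrees=True))
cuc('w5',0); go(.438,-.001,.005,2.5)"
```

```text
[ 1.79984031e+02 -6.05657432e-02  4.38772593e+00]
[315. 218.] 10075 [ 0.4349 -0.0014] [0.1655 0.0383] 3.8 z [0.026 0.036 0.039]
go [-0.0023, -0.0007, 0.2206, 0.0001, -0.0002, 0.0104] at [ 0.4397 -0.0014  0.1704]
```

View pics/w5.png

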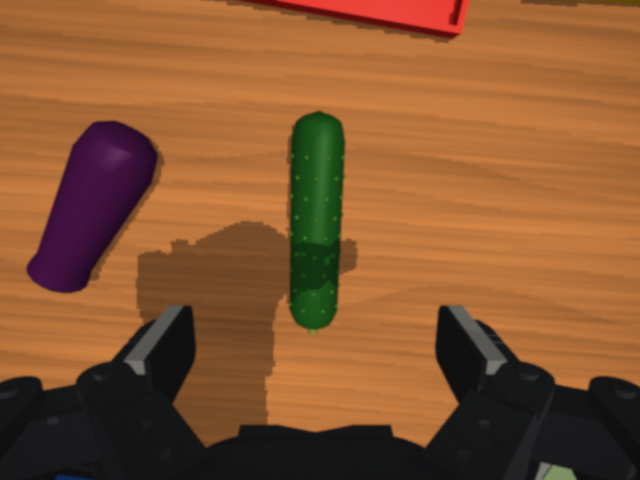

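The long cucumber is at (317,220), fully visible and 165.5 mm long. The aubergine at (90,205) is clear of the fingers.

>>> move_arm(
  series=[-0.005,0,0.06,0,0,0.006,1,-0.005,0,0.11,0,0,0.006,1,-0.005,0,0.15,0,0,0.006,1,-0.005,0,0.18,0,0,0.006,1,-0.005,0,0.2,0,0,0.006,1,-0.005,0,0.214,0,0,0.006,1,-0.005,0,0.22,0,0,0.006,1,-0.005,0,0.22,0,0,0.006,1],
)

```text
time_s: 15.8
eef_pos: [0.4358, -0.0017, 0.0048]
tcp_rot: [-180.0, 0.0, 3.2]
contact_force: [-0.2, -0.1, 0.5]
finger_gap: 0.0855
gripper_force: 0.0
```

>>> move_arm(
  series=[0,0,0,0,0,0,0.2,0,0,0,0,0,0,0,0,0,0,0,0,0,0,0,0,0,0,0,0,0,0,0,0,0,0,0,0,0,0,0,0,0,0,0,0,0,0,0,0,0,0,0,0,0,0,0,0,0],
  force=50,
)

```text
time_s: 16.6
eef_pos: [0.4363, -0.0018, 0.0056]
tcp_rot: [180.0, -0.1, 3.2]
contact_force: [-1.1, -0.9, 5.2]
finger_gap: 0.0372
gripper_force: 50.0
```

```bash
python3 -c "
from h import *
go(.658,.2243,.125,91)"
```

```text
go [0.3121, -0.2846, -0.1589, 0.0004, -0.0002, -0.4879] at [ 0.4363 -0.0018  0.0056]
```

>>> move_arm(
  series=[0,0,-0.05,0,0,0,0,0,0,-0.11,0,0,0,0,0,0,-0.159,0,0,0,0,0.312,-0.285,-0.159,0,0,-0.488,0,0.312,-0.285,-0.159,0,0,-0.488,0,0.312,-0.285,-0.159,0,0,-0.488,0,0.312,-0.285,-0.159,0,0,-0.488,0,0.312,-0.285,-0.159,0,0,-0.488,0],
)

```text
time_s: 17.4
eef_pos: [0.6118, 0.1778, 0.1242]
tcp_rot: [180.0, 0.0, 46.5]
contact_force: [1.2, -0.6, -1.1]
finger_gap: 0.0369
gripper_force: 51.5
```

```bash
python3 -c "
from h import *
go(.658,.2243,.125,91)"
```

```text
go [0.0874, 0.0019, -0.0012, 0.0001, 0.0002, -0.2474] at [0.6118 0.1778 0.1242]
```

>>> move_arm(
  series=[0.082,0.0015,0,0,0,-0.235,0,0.082,0.0015,0,0,0,-0.235,0,0.082,0.0015,0,0,0,-0.235,0,0.082,0.0015,0,0,0,-0.235,0,0.082,0.0015,0,0,0,-0.235,0,0.082,0.0015,0,0,0,-0.235,0,0.082,0.0015,0,0,0,-0.235,0],
)

```text
time_s: 18.1
eef_pos: [0.6539, 0.22, 0.1238]
tcp_rot: [-180.0, 0.0, 88.2]
contact_force: [-0.2, 0.5, -1.6]
finger_gap: 0.0371
gripper_force: 51.5
```

```bash
python3 - <<'E'
from h import *
for i in range(3): read_camera("side")
d,R,t=wrist("w6"); hsv=cv2.cvtColor(d["pixels"],cv2.COLOR_RGB2HSV)
P=cloud(d,cv2.inRange(hsv,(100,170,40),(125,255,255))>0,R,t); P=P[(P[:,2]>-.01)&(P[:,2]<.03)&(P[:,0]>.55)]; print("tray",rect(P))
cuc(None,0); print(pose()[1].as_euler('xyz',degrees=True)); go(.658,.2243,.0095,91)
E
```

```text
tray (array([0.6583, 0.2252]), array([0.1922, 0.1283]), -89.2)
[315. 254.] 37595 [0.6552 0.2444] [0.1181 0.0387] 88.6 z [0.144 0.155 0.158]
[1.79985934e+02 1.34435470e-02 8.83835015e+01]
go [0.0054, 0.005, 0.1531, 0.0001, 0.0001, -0.0145] at [0.6541 0.2204 0.1243]
```

View pics/w6.png

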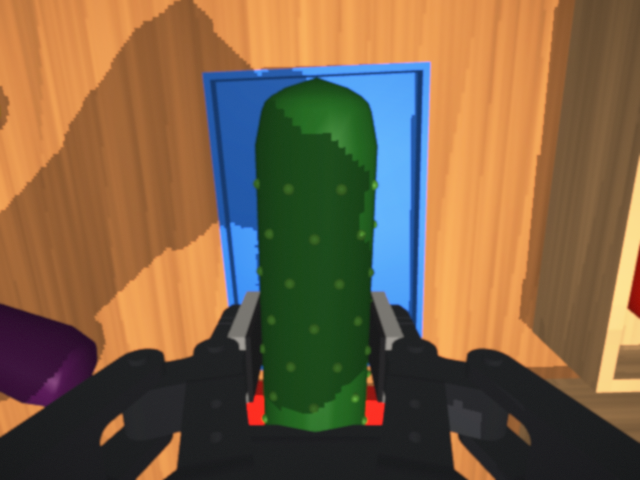

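The long cucumber is held centrally at (315,254), and the blue tray behind it measures (0.658, 0.225), as expected. Next I lower and release it.

>>> move_arm(
  series=[0.0055,0.005,0.05,0,0,-0.0145,0,0.0055,0.005,0.1,0,0,-0.0145,0,0.0055,0.005,0.12,0,0,-0.0145,0,0.0055,0.005,0.132,0,0,-0.0145,0,0.0055,0.005,0.14,0,0,-0.0145,0,0.0055,0.005,0.146,0,0,-0.0145,0,0.0055,0.005,0.15,0,0,-0.0145,0,0.0055,0.005,0.153,0,0,-0.0145,0],
)

```text
time_s: 19.15
eef_pos: [0.6585, 0.2246, 0.0102]
tcp_rot: [179.9, -0.0, 91.1]
contact_force: [0.7, -0.1, -2.3]
finger_gap: 0.0372
gripper_force: 51.3
```

>>> move_arm(
  series=[0,0,0.0003,0,0,0,0,0,0,0.0003,0,0,0,0,0,0,0.0003,0,0,0,0.65,0,0,0.0003,0,0,0,0.65,0,0,0.0003,0,0,0,0.65,0,0,0.0003,0,0,0,0.65,0,0,-0.02,0,0,0,0.65,0,0,-0.06,0,0,0,0.65],
)

```text
time_s: 19.95
eef_pos: [0.6566, 0.2237, 0.0533]
tcp_rot: [-179.8, 0.1, 91.1]
contact_force: [0.2, 0.6, 1.0]
finger_gap: 0.0555
gripper_force: 0.0
```

>>> move_arm(
  series=[0,0,-0.06,0,0,0,0.65,0,0,-0.12,0,0,0,0.65,-0.1,0,-0.2,0,0,0,0.65,-0.2,0.15,-0.25,0,0,0,0.65,-0.2,0.25,-0.25,0,0,0,0.65,-0.2,0.25,-0.25,0,0,0,0.65,-0.2,0.25,-0.25,0,0,0,0.65,-0.2,0.25,-0.25,0,0,0,0.65],
)

```text
time_s: 20.75
eef_pos: [0.8506, 0.0746, 0.244]
tcp_rot: [179.9, -0.0, 90.9]
contact_force: [0.5, 0.2, -0.0]
finger_gap: 0.0557
gripper_force: 0.0
```

```bash
python3 - <<'E'
from h import *
for n in ("scene","side"):
    d=read_camera(n); cv2.imwrite(f"pics/{n}9.png",d["pixels"][:,:,::-1])
    m=green(cv2.cvtColor(d["pixels"],cv2.COLOR_RGB2HSV)).astype(np.uint8); k,l,st,c=cv2.connectedComponentsWithStats(m)
    for i in range(1,k):
        if st[i,4]<150: continue
        P=cloud(d,l==i,d["R"],d["t"])
        if len(P)>50: print(n,np.round(c[i]),*rect(P),np.round(np.percentile(P[:,2],[50,98]),3))
E
```

```text
scene [136.  27.] [-0.6922 -0.3736] [0.1317 0.1168] 0.2 [0.074 0.108]
scene [187.  85.] [-0.708  -0.2425] [0.1143 0.0868] -89.9 [-0.25  -0.243]
scene [ 47. 116.] [-0.7097 -0.8309] [0.0892 0.0791] -0.4 [-0.25  -0.244]
scene [448. 245.] [0.7135 0.1279] [0.2309 0.0673] -49.2 [0.041 0.295]
scene [378. 266.] [0.6533 0.003 ] [0.0853 0.0221] 85.2 [0.033 0.038]
scene [292. 305.] [ 0.6756 -0.2261] [0.1208 0.027 ] -88.4 [0.037 0.042]
side [587.  15.] [-0.018  -1.2979] [0.1396 0.0816] -89.9 [0.386 0.431]
side [392.  89.] [ 0.7413 -1.8168] [1.2094 0.1369] -79.6 [0.058 0.104]
side [286. 207.] [ 0.6663 -0.2191] [0.1207 0.0299] -88.2 [0.033 0.039]
side [462. 235.] [ 0.2221 -0.2622] [0.0809 0.0284] 73.8 [0.024 0.026]
side [253. 258.] [0.6436 0.0089] [0.0919 0.0257] 86.5 [0.029 0.036]
side [191. 323.] [0.6664 0.2276] [0.159  0.0583] -89.1 [0.037 0.043]
```

View pics/scene9.png

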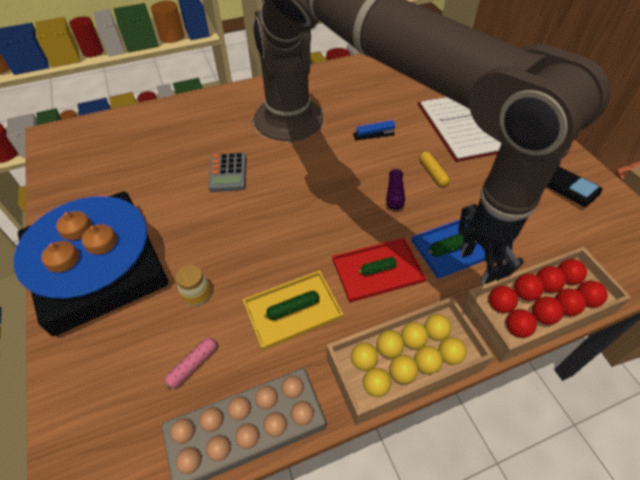

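The scene view shows all three cucumbers centred lengthwise in their trays: (292,305) yellow, (378,266) red and (448,245) blue. The arm is clear, and the aubergine and courgette haven't moved.

```bash
python3 -c "
from cell import *
print(job_done())"
```

```text
the job is handed in; nothing more can be done
None
```

The job is handed in at about 21 s: the long cucumber is in the blue tray, the middle one in the yellow and the short one in the red, each lengthwise and centred to within a few millimetres by my measurements (the blue one was partly hidden by the arm in one final view); the courgette and aubergine were left alone, and no verdict came back.

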